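# Slide a heat-sink plate under the spring clip of a drilling fixture

## Robot

A 7-joint arm with a two-finger parallel gripper is mounted at the origin on a cart in front of the work surface, level with it; the furniture and walls round the work are solid. World frame = base frame: x ahead of the robot, y to its left, z up, the work surface at z = 0. Lengths are in m, angles in rad, forces in N, time in s.
With the tool pointing down it reaches from about 0.35 to 0.9 m from the base axis. Payload 8.1 kg.
Tool frame: the origin (TCP) lies at the very end of the fingers, on their centre line; the grasp point (between the pads) lies 19 mm behind it; z points along the fingers, y is the line along which they close (so a half turn about z gives the same grasp; the last joint's range is limited). The gripper opens to 92 mm and grips with 3 to 60 N. Pads are 19 mm wide; open, the fingers measure 130 mm over their backs; the gripper's body (75 mm by 190 mm) begins 47 mm behind the grasp point.
Start: joints at [1.169, 0.434, 0.025, 1.573, -0.012, 1.134, -0.075], TCP at [0.184, -0.597, 0.192] pointing down, gripper open.
Joint ranges: [-2.62, 2.62], [-0.44, 2.09], [-1.27, 1.32], [0.08, 2.57], [-1.32, 4.46], [0.12, 2], [-2.74, 2.74]. Speed limits (rad/s): [2.22, 2.22, 3.01, 3.01, 3.14, 3.14, 3.14].

## Interface

Orientations are given as a rotation vector (axis times angle).
In Python, from cell import arm gives the robot as it stands.
- The arm moves only by the tool jog_arm, never from a script. Its argument "rows" is a list of rows, each a list of 3 entries, a list of its own where there are three numbers: the shift along the world's x, y, z in cm, then the turn, a rotation vector about the world's x, y, z in degrees, then the opening, from 0 (shut) to 1 (fully open). A call has 1 to 8 rows; each row is the pose to reach, as a shift and turn from the pose commanded when the call began; what a row does not reach only later rows make up. A row lasts 1/8 s, in which the tool goes at most 62.5 mm and 10.7 degrees, less where a joint would pass 70% of its speed; a pose out of reach is approached as far as the arm can. A call with a gripper value outside its range is refused whole. The fingers move at their own pace and stop on an object; "newtons" is the grip in N (left out, the last holds). Time passes only in rows, so rows that repeat a pose let the fingers close. It gives the time, the measured TCP pose, the force, the opening and the grip force at its end, in the units of the state.
- arm.observe(): the state, without advancing time (a new reading comes with each control period).
- arm.get_image(name): name is "scene" or "top" or "wrist"; returns a dict with "img" (480x640x3 uint8, red, green, blue), "depth" (480x640 float32, m along the optical axis (not along the pixel's ray), 0 where there is no reading), "fx", "fy", "cx", "cy" (pixels), "rvec" (rotation vector, rad) and "tvec" (3), from world to camera coordinates, as OpenCV has them; the wrist camera has in their place "mount" (4x4, takes a point from camera to tool coordinates, whose origin is the TCP and whose axes are the flange's). Camera axes: x right, y down, z forward; pixel columns grow to the right and rows downward; lengths in m; the calibration is good to about 2 mm. A picture is of the moment at which its call begins: read the wrist's pose just before it.
- arm.sign_off(): hands the job in; it is judged then, once.
The state is a dict: "clock": time; "joints": joint angles; "dq": joint speeds; "joint_efforts": joint torques, N m; "position": TCP position; "ee_rot": TCP orientation; "force": force on the tool from outside, world axes, zero at the start; "ft_torque": the same for the moment, N m; "width": opening from 0.0 (shut) to 1.0 (fully open); "gripper_force": force on a finger pad.
Only numpy, scipy, OpenCV 4.12 (cv2) and the standard library are available. Lean on these libraries where they do the work, as an engineer would, in place of code of your own. Each camera call takes 0.05 s, during which the arm holds its last target. There are 200 camera calls.

## Task

Load the heat-sink plate into the fixture: press the spring clip's thumb bar down with one fingertip so that its jaw lifts, and with the clip held down push the plate along the channel with the other fingertip, under the jaw, until it is fully home against the end stop. Then let the clip go so that it clamps the plate. Only press and push: do not lift the plate, and leave the things lying round the fixture alone.

Things in the scene. Friction and masses are not known exactly. Their poses are not given: they have to be found in the camera images.
- fixture: flat dark steel fixture fixed to the bench, x from -120 to +50 mm, y from -36 to +88 mm. Origin at bench height on the centre line of its channel; x is the way the plate is pushed, y points across to the thumb bar, z up. The channel along x, centred on y = 0, has a bed 12 mm above the bench, 48 mm wide between aluminium rails (y = +-24 to +-29 mm, tops at 18 mm). The base beyond is 4 mm high
- stop_face (a point): foot of the face of the aluminium end stop that closes the channel, at fixture x = 40, y = 0, z = 12 mm; axes as the fixture's; the stop's top is 26 mm above the bench
- hinge (a point): middle of the spring clip's hinge, which runs along the fixture's x at y = 35, z = 25 mm; axes as the fixture's. Its two knuckles stand at fixture x = -111 to -101 and +29 to +39 mm, y = 29 to 41 mm, up to z = 31 mm
- clip (a joint): angle of the steel spring clip, a seesaw about its hinge: 0 at rest, jaw shut; grows as the thumb bar is pressed, to its stop at 0.42 rad. Above about 0.165 the plate passes under the jaw; 0.25 to 0.40 is comfortable. Let go onto the plate it rests at about 0.12. The spring returns it; a fingertip on the bar needs about 3 N to start it and 9 N at the stop
- jaw (a point): middle of the lower front edge of the clip's jaw, on the moving clip. The jaw pad hangs from an arm across the channel, at fixture x = 10 to 26, y = -8 to +4 mm; at rest its underside is 20 mm above the bench, 4 mm too low for the plate, and its square front stops the plate. Top of the arm at rest z = 31 mm
- thumb_bar (a point): middle of the thumb bar's upper face, on the moving clip, at rest at fixture x = -46, y = 65, z = 26 mm. The bar is a flat steel plate, fixture x = -99 to +6, y = 38 to 85 mm, top level at 26 mm at rest; pressed, its outer (+y) side sinks. A fingertip may slide along it in x. With a fingertip's inner edge at y = 59 mm, its underside is about 18 mm above the bench at 0.34 rad
- plate: loose flat aluminium heat-sink plate, 50 mm along its x, 42 mm along y, 12 mm thick, ribs on top along x, 70 g; origin at the centre of its underside. It starts on the channel's bed in front of the jaw, its x along the fixture's within a few degrees, so its rear face spans 12 to 24 mm above the bench. Home, its centre is at fixture x = +15 mm and its rear edge at -10 mm
- terminal_strip: bystander: white screw connector strip, 17 x 60 x 13 mm, lying on the bench beside the fixture; origin at the centre of its underside
- screwdriver: bystander: small red-handled screwdriver, 138 mm long, lying beside the fixture; origin under its middle
- masking_tape: bystander: roll of tan tape, 58 mm diameter, 25 mm high, behind the fixture; origin at the centre of its underside
Mind the look-alikes: they are no part of the job. Of the things that look like the plate, the middle-sized one is meant.

How it is judged:
By the outcome, as a careful person would: the job done as asked, in the order asked, and still so for the second after the job is handed in, with the robot touching nothing.
It also fails if it takes over 40 s, if anything falls off the work surface, if the arm or the gripper's body presses on something with over 40 N, if the wrist force passes 120 N, or if a joint passes its speed limit or range.

## Working session

There is one attempt and no reset: what is moved stays moved. The work goes in short steps, Python scripts to look and compute and a tool call to move; the robot and the scene stay as the last step left them, time stands still between calls to the robot, and variables do not carry over. Pictures are saved under pics/ and viewed, at most 11 in all, crops included, and the job is handed in when it is done.

Besides the shell and the picture viewer there is one more tool, called after ">>>" as name([rows], argument=value, ...), one row to a line, values as JSON. jog_arm: Moves the arm, as the interface text tells. Its arguments: {"type":"object","properties":{"rows":{"type":"array","items":{"type":"array"}},"newtons":{"type":"number"}},"required":["rows"]}

```bash
mkdir -p pics; ls
python3 - <<'E'
from cell import arm
import cv2,pickle
s=arm.observe();print(s)
d={}
for n in("scene","top"):
    d[n]=arm.get_image(n);cv2.imwrite(f"pics/{n}0.png",d[n]["img"][...,::-1]);print(n,d[n]["rvec"],d[n]["tvec"],d[n]["fx"],d[n]["cx"])
pickle.dump(d,open("d0.pkl","wb"))
E
```

```text
pics
{'clock': 0.0, 'joints': array([ 1.16939789,  0.43521002,  0.02500591,  1.57414934, -0.01161315,
        1.13399202, -0.07510404]), 'dq': array([ 0.00141194,  0.00052292,  0.00111327, -0.00095937,  0.00159008,
       -0.00125317, -0.00022832]), 'joint_efforts': array([-8.63323912e-04, -6.67847514e+01,  9.84368138e-01, -3.14462757e+01,
       -6.06258097e-02,  4.27764840e-02,  1.56438714e-04]), 'position': array([ 0.18373156, -0.59676272,  0.19113325]), 'ee_rot': array([-3.10507379e+00, -4.67203675e-01,  6.04741130e-04]), 'force': array([-0.44189644,  0.1273181 , -0.38313042]), 'ft_torque': array([ 0.02851756, -0.01374511, -0.0084185 ]), 'gripper_force': 0.0, 'width': 1.0020634440366913}
scene [ 1.97126056 -0.88503417  0.52525062] [-0.30991644  0.29079122  0.56860506] 514.3591014797803 325.4875937508254
top [ 2.17041722 -2.11631639  0.17086754] [0.04707667 0.57222802 0.89029932] 466.83072021122206 320.75995859490104
```

View pics/top0.png

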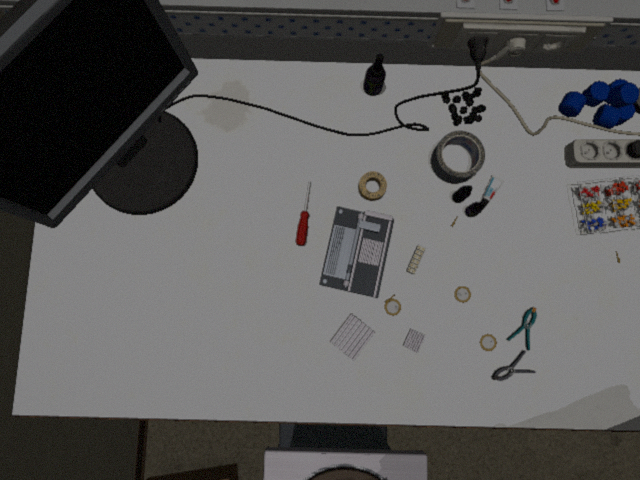

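View pics/scene0.png

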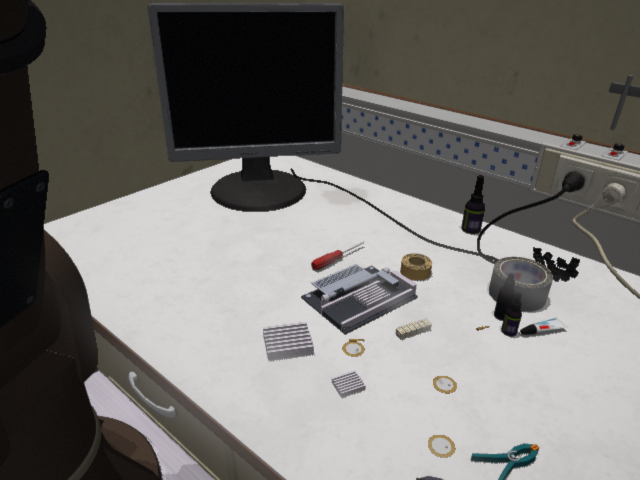

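The top view shows three look-alike ribbed plates: a large one at (352,336), a small one at (413,340), and the one in the fixture channel at (369,252). The last is middle-sized, so it is my choice. The fixture is centred at about (357,252) with the thumb bar on its left, the jaw arm at (370,225) and the stop towards the top. The screwdriver is at (303,228), the tape at (373,185) and the terminal strip at (416,259).

```bash
cat > h.py <<'E'
import numpy as np,cv2
def cam(d):
    R=cv2.Rodrigues(np.array(d["rvec"]))[0];return R,np.array(d["tvec"]).ravel()
def ray(d,uv,z):
    R,t=cam(d);uv=np.atleast_2d(uv).astype(float)
    r=np.c_[(uv[:,0]-d["cx"])/d["fx"],(uv[:,1]-d["cy"])/d["fy"],np.ones(len(uv))]@R
    c=-R.T@t;return c+r*((z-c[2])/r[:,2])[:,None]
def ortho(d,x0,x1,y0,y1,z,ppm):
    # image: up=+x, left=+y, sampled on plane z
    R,t=cam(d);W=int((y1-y0)*ppm);H=int((x1-x0)*ppm)
    v,u=np.mgrid[:H,:W];P=np.stack([x1-v/ppm,y1-u/ppm,np.full(v.shape,z)],-1)@R.T+t
    return cv2.remap(d["img"],(P[...,0]/P[...,2]*d["fx"]+d["cx"]).astype(np.float32),(P[...,1]/P[...,2]*d["fy"]+d["cy"]).astype(np.float32),cv2.INTER_CUBIC)
E
python3 - <<'E'
from h import *;import pickle
d=pickle.load(open("d0.pkl","rb"));t=d["top"]
R,T=cam(t);print("campos",-R.T@T)
g=t["img"].max(2)
m=((g<130)).astype(np.uint8);m[:200]=0;m[302:]=0;m[:,:316]=0;m[:,398:]=0
m=cv2.morphologyEx(m,cv2.MORPH_CLOSE,np.ones((9,9)))
c=max(cv2.findContours(m,0,2)[0],key=cv2.contourArea)
P=ray(t,c[:,0],0.004)[:,:2].astype(np.float32)
r=cv2.minAreaRect(P*1000);print(r,cv2.boxPoints(r))
for uv in[(352,336),(369,252),(413,340),(303,228),(373,185),(416,259)]:print(uv,ray(t,uv,.01))
cx,cy=np.array(r[0])/1000
o=ortho(t,cx-.12,cx+.12,cy-.12,cy+.12,.02,2500)
cv2.imwrite("pics/o0.png",o[...,::-1]);print(cx,cy)
E
```

```text
campos [0.4274097  0.06435896 0.96719847]
((551.9114990234375, -13.994171142578125), (211.78451538085938, 169.25021362304688), 1.50510835647583) [[ 443.833      67.820366]
 [ 448.27856  -101.37145 ]
 [ 659.99      -95.80871 ]
 [ 655.54443    73.38311 ]]
(352, 336) [[ 0.37609442 -0.00634848  0.01      ]]
(369, 252) [[ 0.54696211 -0.03902437  0.01      ]]
(413, 340) [[ 0.37120422 -0.12902606  0.01      ]]
(303, 228) [[0.59373431 0.09879572 0.01      ]]
(373, 185) [[ 0.68974634 -0.04621977  0.01      ]]
(416, 259) [[ 0.53490053 -0.13614345  0.01      ]]
0.5519114990234375 -0.013994171142578124
```

View pics/o0.png

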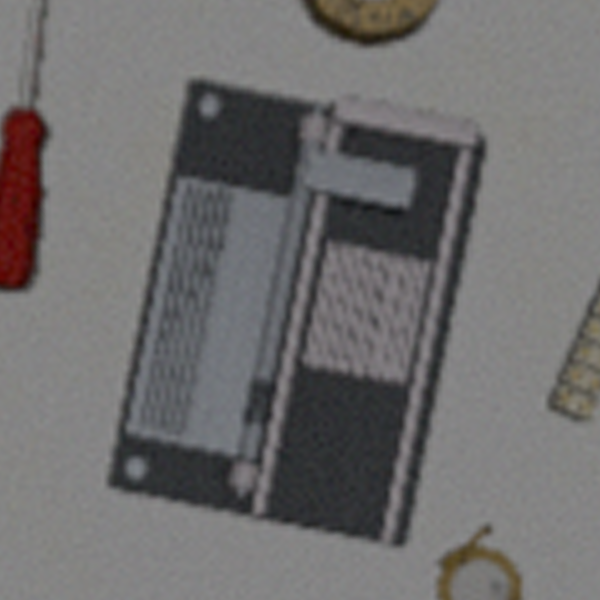

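The rectified crop (2.5 px/mm) confirms the choice. The plate is at (368,313) in the channel, in front of the jaw arm at (365,180), and the thumb bar runs at (210,320). The rough rectangle fit leaked into the bench, so I'll redo it with a darker mask.

```bash
cat >> h.py <<'E'
def fix(t,cx=.552,cy=-.014):
    o=ortho(t,cx-.12,cx+.12,cy-.12,cy+.12,.004,2500);g=cv2.cvtColor(o,cv2.COLOR_RGB2GRAY)
    m=(g<85).astype(np.uint8);m=cv2.morphologyEx(m,cv2.MORPH_OPEN,np.ones((9,9)))
    l,n,s=cv2.connectedComponents(m)[1],0,0
    m[:, :100]=0;m[:75]=0;m[:,495:]=0
    c=np.vstack([k for k in cv2.findContours(m,0,2)[0] if cv2.contourArea(k)>300])
    r=cv2.minAreaRect(c);b=cv2.boxPoints(r)
    return np.c_[cx+.12-b[:,1]/2500,cy+.12-b[:,0]/2500],r
E
python3 - <<'E'
from h import *;import pickle
t=pickle.load(open("d0.pkl","rb"))["top"]
b,r=fix(t);print(b,r[1][0]/2.5,r[1][1]/2.5)
# frame: x along long edge up
b=b[np.argsort(b[:,0])];lo=b[:2];hi=b[2:]
v=hi.mean(0)-lo.mean(0);yaw=np.arctan2(v[1],v[0]);c=b.mean(0)
Rz=np.array([[np.cos(yaw),-np.sin(yaw)],[np.sin(yaw),np.cos(yaw)]])
o=c-Rz@[-.035,.026];print("yaw deg",np.degrees(yaw),"origin",o)
np.savez("f.npz",yaw=yaw,o=o)
R,T=cam(t)
def W(x,y,z):p=o+Rz@[x/1000,y/1000];return np.array([p[0],p[1],z/1000])
def px(P):
    q=R@P+T;return (q[0]/q[2]*t["fx"]+t["cx"],q[1]/q[2]*t["fy"]+t["cy"])
# fixture-aligned ortho at z=24mm for plate: 4px/mm, x up, y left
def fo(z,n):
    v,u=np.mgrid[:520,:340]*1.0;X=-.125*0+(.06-v/2900);Y=(.055-u/2900) if 0 else (.093-u/2600)
    X=.055-v/2900;P=np.stack([o[0]+Rz[0,0]*X+Rz[0,1]*Y,o[1]+Rz[1,0]*X+Rz[1,1]*Y,np.full(X.shape,z)],-1)@R.T+T
    return cv2.remap(t["img"],(P[...,0]/P[...,2]*t["fx"]+t["cx"]).astype(np.float32),(P[...,1]/P[...,2]*t["fy"]+t["cy"]).astype(np.float32),cv2.INTER_CUBIC)
im=fo(.024,0)
# plate: profile along x at y -12..12
g=cv2.cvtColor(im,cv2.COLOR_RGB2GRAY)
u0,u1=int((.093-.013)*2600),int((.093+.013)*2600)
for ua,ub in((u0,u0+22),(u1-22,u1)):
    p=g[:,ua:ub].mean(1);print([(round((.055-i/2900)*1000),int(p[i])) for i in range(60,520,9)])
big=lambda a,zz:cv2.imwrite(a,np.hstack([fo(z,0) for z in zz])[...,::-1])
big("pics/fx0.png",(.024,.026))
Z=t["depth"]
for n,p in dict(bar=(-46,65,26),bed=(-90,0,12),plate=(-35,0,24),stop=(45,0,26),arm=(18,0,31)).items():
    u,v=px(W(*p));w=Z[int(round(v)),int(round(u))];print(n,(round(u),round(v)),"z",round(ray_z:=float((R.T@(np.array([(u-t["cx"])/t["fx"]*w,(v-t["cy"])/t["fy"]*w,w])-T))[2]),4),p[2])
E
```

```text
[[ 0.47190735  0.06460658]
 [ 0.64427805  0.02990106]
 [ 0.6142207  -0.11938401]
 [ 0.44184995 -0.08467849]] 152.28092041015626 175.82982177734374
yaw deg -11.383866 origin [ 0.57224352 -0.05978556]
[(34, 45), (31, 64), (28, 99), (25, 108), (22, 106), (19, 106), (16, 90), (13, 31), (9, 45), (6, 47), (3, 47), (0, 46), (-3, 56), (-6, 104), (-9, 114), (-12, 107), (-15, 114), (-18, 114), (-22, 101), (-25, 114), (-28, 115), (-31, 103), (-34, 107), (-37, 119), (-40, 111), (-43, 113), (-46, 117), (-49, 115), (-53, 108), (-56, 56), (-59, 47), (-62, 47), (-65, 48), (-68, 48), (-71, 45), (-74, 49), (-77, 48), (-81, 49), (-84, 49), (-87, 48), (-90, 49), (-93, 49), (-96, 49), (-99, 48), (-102, 48), (-105, 49), (-108, 49), (-112, 50), (-115, 48), (-118, 90), (-121, 134), (-124, 132)]
[(34, 79), (31, 75), (28, 76), (25, 76), (22, 80), (19, 73), (16, 80), (13, 78), (9, 76), (6, 77), (3, 81), (0, 77), (-3, 78), (-6, 104), (-9, 102), (-12, 98), (-15, 101), (-18, 101), (-22, 100), (-25, 99), (-28, 103), (-31, 101), (-34, 102), (-37, 106), (-40, 101), (-43, 96), (-46, 103), (-49, 101), (-53, 92), (-56, 83), (-59, 79), (-62, 74), (-65, 79), (-68, 79), (-71, 74), (-74, 78), (-77, 80), (-81, 76), (-84, 75), (-87, 83), (-90, 76), (-93, 74), (-96, 82), (-99, 79), (-102, 74), (-105, 79), (-108, 79), (-112, 74), (-115, 74), (-118, 97), (-121, 133), (-124, 132)]
bar (344, 254) z 0.0239 26
bed (370, 283) z 0.0124 12
plate (377, 256) z 0.0216 24
stop (385, 218) z 0.0261 26
arm (382, 230) z 0.013 31
```

View pics/fx0.png

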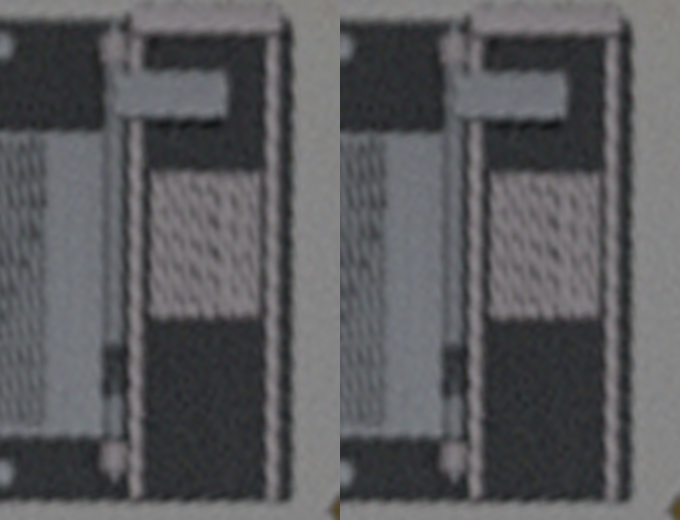

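The aligned view shows the yaw is good, since rails and edges are upright. The origin is shifted in y because the mask caught a neighbour. I'll refine it from the rails (z=18), the stop top (z=26), the front edge and the plate edges.

```bash
cat >> h.py <<'E'
def fo(t,o,yaw,z,x=(-.13,.06),y=(-.045,.095),k=4000):
    R,T=cam(t);Rz=np.array([[np.cos(yaw),-np.sin(yaw)],[np.sin(yaw),np.cos(yaw)]])
    v,u=np.mgrid[:int((x[1]-x[0])*k),:int((y[1]-y[0])*k)]*1.0
    X=x[1]-v/k;Y=y[1]-u/k
    P=np.stack([o[0]+Rz[0,0]*X+Rz[0,1]*Y,o[1]+Rz[1,0]*X+Rz[1,1]*Y,np.full(X.shape,z)],-1)@R.T+T
    return cv2.cvtColor(cv2.remap(t["img"],(P[...,0]/P[...,2]*t["fx"]+t["cx"]).astype(np.float32),(P[...,1]/P[...,2]*t["fy"]+t["cy"]).astype(np.float32),cv2.INTER_CUBIC),cv2.COLOR_RGB2GRAY).astype(float)
def prof(g,ax,lo,hi,x=(-.13,.06),y=(-.045,.095),k=4000):
    # ax 'x': profile along x averaged over y in lo..hi ; returns edge list (mm, slope)
    if ax=='x':p=g[:,int((y[1]-hi)*k):int((y[1]-lo)*k)].mean(1);c=x[1]
    else:p=g[int((x[1]-hi)*k):int((x[1]-lo)*k)].mean(0);c=y[1]
    p=cv2.GaussianBlur(p[:,None],(1,0),0,None,4) if 0 else np.convolve(p,np.ones(9)/9,'same')
    s=np.convolve(p,np.r_[np.ones(8),0,-np.ones(8)]/8,'same');a=abs(s)
    i=[j for j in range(14,len(a)-14) if a[j]==a[j-10:j+11].max() and a[j]>14]
    return [(round((c-j/k)*1000,1),round(s[j])) for j in i]
E
python3 - <<'E'
from h import *;import pickle
t=pickle.load(open("d0.pkl","rb"))["top"];f=np.load("f.npz");yaw=float(f["yaw"])
n=np.array([-np.sin(yaw),np.cos(yaw)]);o=f["o"]+n*.0147
g4,g18,g24,g26=[fo(t,o,yaw,z) for z in(.004,.018,.024,.026)]
print("rails low/high x",prof(g18,'y',-.115,-.07),prof(g18,'y',-.01,.005))
print("base edge y=-36",prof(g4,'y',-.1,-.02))
print("front edge z12",prof(fo(t,o,yaw,.012),'x',-.015,.015))
print("front edge z4",prof(g4,'x',.045,.08))
print("stop z26",prof(g26,'x',-.015,-.01))
print("plate x L/R",prof(g24,'x',.005,.015),prof(g24,'x',-.015,-.005))
print("plate y",prof(g24,'y',-.05,-.035),prof(g24,'y',-.03,-.015))
print("bar x",prof(g26,'x',.045,.06),"bar y",prof(g26,'y',-.08,-.02))
print(o,yaw)
E
```

```text
rails low/high x [(87.8, -43), (28.0, 41), (23.5, -43), (-24.5, 48), (-29.2, -43), (-34.5, 48)] [(87.8, -42), (83.8, 31), (60.5, 18), (39.2, -15), (31.8, -28), (28.0, 42), (23.5, -44), (-24.7, 39), (-29.2, -44), (-34.8, 48)]
base edge y=-36 [(88.0, -43), (84.0, 32), (38.5, -19), (27.2, 42), (23.0, -42), (-26.2, 42), (-31.0, -44), (-36.3, 48)]
front edge z12 [(46.5, -43), (33.2, 30), (17.0, -39), (-2.0, 34), (-52.8, -36), (-117.2, 49)]
front edge z4 [(53.0, -41), (13.7, 35), (-94.0, -36), (-116.7, 47)]
stop z26 [(43.5, -43), (-4.5, 31), (-54.3, -36), (-118.0, 51)]
plate x L/R [(43.8, -43), (30.7, 36), (14.5, -46), (-4.0, 36), (-54.3, -37), (-118.0, 51)] [(44.0, -44), (14.8, -18), (-4.3, 30), (-54.0, -36), (-117.8, 50)]
plate y [(87.8, -44), (83.8, 36), (80.0, -20), (60.8, 15), (39.2, -17), (32.0, -28), (28.2, 43), (24.3, -43), (20.3, 39), (-21.0, -27), (-24.5, 34), (-28.7, -45), (-34.0, 50)] [(87.8, -43), (83.8, 33), (61.0, 17), (39.5, -17), (32.0, -29), (28.2, 43), (24.0, -44), (20.3, 39), (-24.5, 33), (-28.7, -43), (-33.8, 51)]
bar x [(47.8, -42), (9.5, 37), (-95.5, -38), (-117.8, 47)] bar y [(87.8, -44), (83.8, 36), (39.5, -22), (28.5, 43), (24.3, -42), (-24.0, 39), (-28.5, -45), (-33.8, 49)]
[ 0.57514503 -0.04537476] -0.19868595898151398
```

Everything agrees with the given sizes: rails ±24/29, base 170 mm, bar 105 mm and plate 50 mm long. The frame is yaw −11.4° with its origin at about (0.578, −0.046). The plate's rear is at fixture x ≈ −57.6, so it needs about 48 mm of push. My plan is the gripper line along fixture y with the inner edges at y = 59 (bar) and y = 10 (channel), an opening of 49 mm. TCP goes to fixture (−75, 34.5), which is world (0.512, 0.002).

>>> jog_arm([
  [[4,7,0],[0,0,-6],0.53],
  [[7,13,0],[0,0,-12],0.53],
  [[10,19,0],[0,0,-18],0.53],
  [[13,24,0],[0,0,-24],0.53],
  [[16,30,0],[0,0,-28.5],0.53],
  [[19,35,0],[0,0,-28.5],0.53],
  [[22,40,0],[0,0,-28.5],0.53],
  [[25,45,0],[0,0,-28.5],0.53],
])

```text
clock: 1.1
position: [0.4269, -0.1584, 0.192]
ee_rot: [3.126, -0.312, 0.0]
force: [0.6, -1.0, 0.2]
width: 0.534
gripper_force: 0.0
```

>>> jog_arm([
  [[3,5,-2],[0,0,0],0.53],
  [[6,10,-4],[0,0,0],0.53],
  [[7.8,14.9,-8],[0,0,0],0.53],
  [[7.8,14.9,-9],[0,0,0],0.53],
  [[7.8,14.9,-9],[0,0,0],0.53],
  [[7.8,14.9,-9],[0,0,0],0.53],
])

```text
clock: 1.85
position: [0.5044, -0.0128, 0.1026]
ee_rot: [3.125, -0.315, 0.001]
force: [0.0, 1.3, 0.0]
width: 0.524
gripper_force: 0.0
```

```bash
cat >> h.py <<'E'
def st(arm):
    s=arm.observe();o=np.array([.57840,-.04643]);a=np.radians(-11.38)
    p=s["position"];d=p[:2]-o;R=cv2.Rodrigues(s["ee_rot"])[0]
    print("t",round(s["clock"],2),"pos",p.round(4),"fix x,y mm",(1000*np.array([[np.cos(a),np.sin(a)],[-np.sin(a),np.cos(a)]])@d).round(1),"z",round(p[2]*1000,1),"toolx deg",np.degrees(np.arctan2(R[1,0],R[0,0])).round(2),"tilt",np.degrees(np.arccos(-R[2,2])).round(2),"F",s["force"].round(1),"w mm",round(92*s["width"],1))
    return s
E
python3 - <<'E'
from h import *;from cell import arm
st(arm);w=arm.get_image("wrist");cv2.imwrite("pics/w1.png",w["img"][...,::-1])
print(np.round(w["mount"],3))
E
```

```text
t 1.85 pos [ 0.5044 -0.0128  0.1026] fix x,y mm [-79.2  18.4] z 102.6 toolx deg -11.51 tilt 0.06 F [0.  1.3 0. ] w mm 48.2
[[-0.    -0.961 -0.278  0.075]
 [ 1.    -0.    -0.    -0.   ]
 [-0.    -0.278  0.961 -0.192]
 [ 0.     0.     0.     1.   ]]
```

View pics/w1.png

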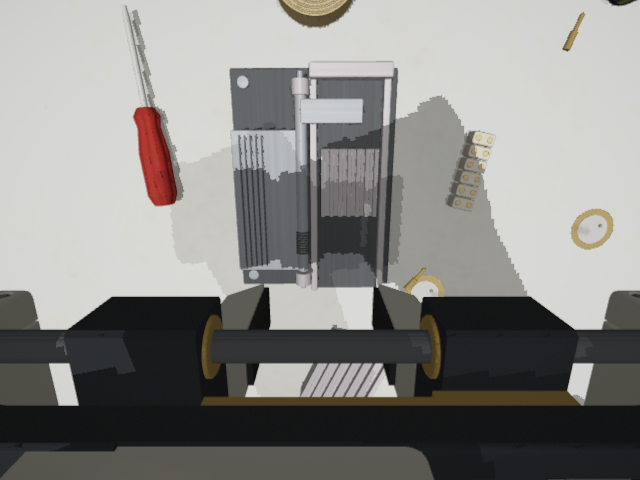

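The wrist view shows the fixture ahead, with the bar at (262,200), the plate at (350,183) and the jaw arm at (332,110). The fingers are straight and behind the plate. The arm stopped short of the target, so I'll correct it and cross-check the frame with the wrist camera.

>>> jog_arm([
  [[0.7,1.5,0],[0,0,0.1],0.533],
  [[0.7,1.5,0],[0,0,0.1],0.533],
  [[0.7,1.5,0],[0,0,0.1],0.533],
])

```text
clock: 2.28
position: [0.5114, 0.004, 0.1021]
ee_rot: [3.126, -0.308, 0.0]
force: [0.5, 0.2, 0.0]
width: 0.536
gripper_force: 0.0
```

```bash
cat >> h.py <<'E'
def wcam(arm):
    s=st(arm);w=arm.get_image("wrist");A=np.eye(4);A[:3,:3]=cv2.Rodrigues(s["ee_rot"])[0];A[:3,3]=s["position"]
    C=np.linalg.inv(A@np.array(w["mount"]));w["rvec"]=cv2.Rodrigues(C[:3,:3])[0];w["tvec"]=C[:3,3];return w
E
python3 - <<'E'
from h import *;from cell import arm
w=wcam(arm);o=np.array([.57840,-.04643]);yaw=np.radians(-11.38)
g4,g18,g24,g26=[fo(w,o,yaw,z) for z in(.004,.018,.024,.026)]
cv2.imwrite("pics/w2.png",g24)
print("rails",prof(g18,'y',-.09,-.065),prof(g18,'y',-.005,.007))
print("base y",prof(g4,'y',-.09,-.02))
print("base x z4",prof(g4,'x',.045,.08))
print("stop z26",prof(g26,'x',-.02,-.01))
print("plate x",prof(g24,'x',.005,.015),prof(g24,'x',-.015,-.005))
print("plate y",prof(g24,'y',-.05,-.035),prof(g24,'y',-.03,-.015))
print("bar x",prof(g26,'x',.045,.055),"y",prof(g26,'y',-.08,-.02))
E
```

```text
t 2.27 pos [0.5114 0.004  0.1021] fix x,y mm [-75.7  36.2] z 102.1 toolx deg -11.26 tilt 0.01 F [0.5 0.2 0. ] w mm 49.3
rails [(84.0, -23), (79.2, -22), (73.0, 16), (64.8, 16), (60.2, 20), (38.0, -30), (27.0, 50), (22.3, -46), (-25.5, 41), (-34.0, 70)] [(83.8, -26), (79.2, -21), (72.8, 15), (64.5, 18), (60.2, 23), (34.8, 29), (26.5, 90), (22.3, -86), (-25.7, 58), (-30.5, -61), (-34.0, 68)]
base y [(86.8, -16), (79.0, 24), (72.5, -21), (68.2, -20), (61.5, 21), (37.8, -17), (26.2, 44), (21.5, -50), (17.8, 32), (-29.2, 30), (-37.5, 70)]
base x z4 [(47.8, -88), (34.7, -14), (4.0, 87), (-24.0, -23), (-103.3, 35), (-108.5, -53), (-121.0, 86)]
stop z26 [(48.5, -15), (38.2, -91), (12.5, -20), (-9.3, 49), (-26.5, -17), (-58.2, -42)]
plate x [(38.5, -91), (24.2, 70), (8.5, -77), (1.7, -21), (-9.0, 55), (-28.2, -20), (-58.5, -46), (-84.5, 28), (-116.2, 88)] [(49.0, -15), (38.5, -91), (24.0, 41), (8.5, -56), (-9.3, 49), (-27.2, -16), (-58.5, -42), (-112.7, -26)]
plate y [(83.2, -17), (78.5, -23), (72.3, 16), (64.2, 16), (59.8, 20), (26.7, 39), (22.5, -49), (19.3, 48), (-25.0, 24), (-32.5, 70)] [(76.0, 43), (70.0, -33), (66.2, -30), (59.8, 26), (52.0, -18), (37.2, -21), (26.7, 51), (22.5, -61), (19.0, 65), (5.0, 17), (-1.5, 19), (-5.3, -19), (-11.7, -19), (-18.3, -16), (-25.2, 36), (-29.2, -57), (-32.5, 69)]
bar x [(44.0, -88), (3.5, 93), (-17.0, -25), (-22.5, -28), (-95.2, 51), (-100.5, -66), (-112.0, 88)] y [(83.0, -18), (78.2, -21), (69.8, -18), (66.0, -17), (59.5, 20), (37.8, -16), (27.0, 42), (22.5, -50), (-24.5, 29), (-32.0, 70)][ WARN:0@0.879] global loadsave.cpp:1063 imwrite_ Unsupported depth image for selected encoder is fallbacked to CV_8U.
```

The wrist view agrees within 2 mm (averaged shift: x −0.9, y −0.8). I'll nudge y and descend above the bar, then press.

>>> jog_arm([
  [[-0.05,-0.25,-2],[0,0,-0.1],0.533],
  [[-0.05,-0.25,-4.5],[0,0,-0.1],0.533],
  [[-0.05,-0.25,-6.5],[0,0,-0.1],0.533],
  [[-0.05,-0.25,-7.2],[0,0,-0.1],0.533],
  [[-0.05,-0.25,-7.2],[0,0,-0.1],0.533],
])

```text
clock: 2.95
position: [0.5106, 0.0012, 0.0299]
ee_rot: [3.126, -0.312, -0.001]
force: [-0.4, 0.3, 0.6]
width: 0.531
gripper_force: 0.0
```

```bash
python3 -c "
from h import *;from cell import arm
st(arm)"
```

```text
t 2.95 pos [0.5106 0.0012 0.0299] fix x,y mm [-75.9  33.3] z 29.9 toolx deg -11.39 tilt 0.04 F [-0.4  0.3  0.6] w mm 48.9
```

Tips are 4 mm above the bar and placed as wanted. Next I press gently to z = 18 mm.

>>> jog_arm([
  [[0,0,-0.3],[0,0,0],0.533],
  [[0,0,-0.6],[0,0,0],0.533],
  [[0,0,-0.9],[0,0,0],0.533],
  [[0,0,-1.2],[0,0,0],0.533],
  [[0,0,-1.2],[0,0,0],0.533],
  [[0,0,-1.2],[0,0,0],0.533],
])

```text
clock: 3.7
position: [0.5108, 0.0014, 0.018]
ee_rot: [3.126, -0.312, -0.0]
force: [-0.0, 0.1, -0.1]
width: 0.53
gripper_force: 0.0
```

```bash
python3 -c "
from h import *;from cell import arm
w=wcam(arm);cv2.imwrite('pics/w3.png',w['img'][...,::-1])
d=arm.get_image('scene');cv2.imwrite('pics/s3.png',cv2.resize(d['img'][230:350,270:450,::-1],None,fx=4,fy=4,interpolation=2))"
```

```text
t 3.7 pos [0.5108 0.0014 0.018 ] fix x,y mm [-75.7  33.5] z 18.0 toolx deg -11.38 tilt 0.0 F [-0.   0.1 -0.1] w mm 48.8
```

View pics/w3.png

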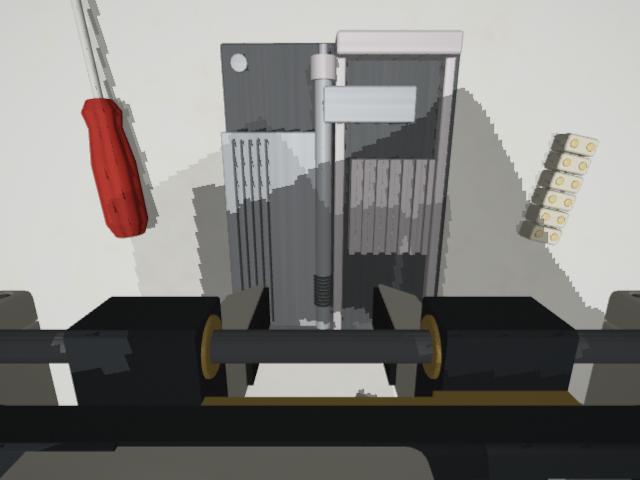

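View pics/s3.png

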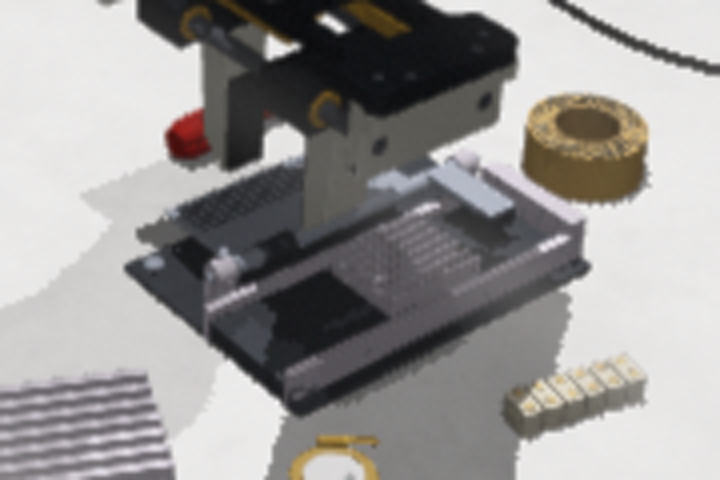

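Force reads zero though z = 18 mm. The scene crop shows the left tip near (245,168) and the right near (325,228), apparently standing off the fixture. I'll check by projection and depth.

```bash
python3 -c "
from h import *;from cell import arm
s=st(arm);print(s['ft_torque'],s['joint_efforts'].round(2))
import pickle
d=arm.get_image('scene');pickle.dump(d,open('d3.pkl','wb'));d0=pickle.load(open('d0.pkl','rb'))['scene'];R,T=cam(d)
o=np.array([.57840,-.04643])+0;a=np.radians(-11.38)
def px(x,y,z):
    p=np.array([o[0]+(np.cos(a)*x-np.sin(a)*y)/1e3,o[1]+(np.sin(a)*x+np.cos(a)*y)/1e3,z/1e3]);q=R@p+T;return np.array([q[0]/q[2]*d['fx']+d['cx'],q[1]/q[2]*d['fy']+d['cy']]),q[2]
def crop(p):return ((p-[270,230])*4).round(0)
for n,p in dict(A_in_back=(-85,58,18),A_in_front=(-66,58,18),B_in_back=(-85,9,18),B_out_back=(-85,-10,18),bar=(-99,85,26),bar_pressed=(-99,83,10),barR=(6,85,26),knuck=(-111,35,31)).items():
    u,q=px(*p);print(n,u.round(1),crop(u),'depth exp',round(q,4))
def pt(d,u,v):
    w=d['depth'][v,u];return R.T@(np.array([(u-d['cx'])/d['fx']*w,(v-d['cy'])/d['fy']*w,w])-T)
def tofix(P):
    e=P[:2]-o;return (1e3*np.array([np.cos(a)*e[0]+np.sin(a)*e[1],-np.sin(a)*e[0]+np.cos(a)*e[1],P[2]])).round(1)
for c in[(235,155),(325,215),(325,190),(325,222),(165,225),(280,185),(475,190)]:
    u,v=270+c[0]//4,230+c[1]//4;print(c,tofix(pt(d,u,v)),'before',tofix(pt(d0,u,v)))
"
```

```text
t 3.8 pos [0.5109 0.0013 0.018 ] fix x,y mm [-75.6  33.5] z 18.0 toolx deg -11.39 tilt 0.01 F [-0.2 -0.3 -0.2] w mm 49.4
[ 0.02016144  0.02594708 -0.03054898] [-1.000e-02 -5.957e+01 -2.680e+00 -2.087e+01  1.000e-02 -9.000e-02
  0.000e+00]
A_in_back [326.6 289.2] [227. 237.] depth exp 0.9049
A_in_front [335.1 285.5] [260. 222.] depth exp 0.915
B_in_back [344.3 303. ] [297. 292.] depth exp 0.8721
B_out_back [351.6 308.6] [326. 314.] depth exp 0.8593
bar [311.2 281. ] [165. 204.] depth exp 0.9115
bar_pressed [311.8 288.9] [167. 236.] depth exp 0.9184
barR [356.2 262.2] [345. 129.] depth exp 0.9672
knuck [323.  294.7] [212. 259.] depth exp 0.869
(235, 155) [-82.5  59.   61.2] before [-25.  130.6   0.5]
(325, 215) [-87.1  -7.4  69.5] before [-45.3  39.2  25.7]
(325, 190) [-87.3  -6.8  81. ] before [-34.4  52.2  26.9]
(325, 222) [-77.2   3.4  55.2] before [-51.5  32.   28. ]
(165, 225) [-84.9 104.4  -1.9] before [-84.2 105.4  -2.8]
(280, 185) [-47.3  67.7  25.6] before [-49.3  65.2  27.8]
(475, 190) [16.7 10.3 29.6] before [15.7  9.3 30.5]
```

```bash
python3 -c "
from h import *;import pickle
d=pickle.load(open('d3.pkl','rb'));R,T=cam(d)
from cell import arm
w=wcam(arm)
o=np.array([.57840,-.04643]);a=np.radians(-11.38)
def cloud(d):
    R,T=cam(d);v,u=np.mgrid[:480,:640];z=d['depth'];P=np.stack([(u-d['cx'])/d['fx']*z,(v-d['cy'])/d['fy']*z,z],-1)
    P=(P-T)@R;e=P[...,:2]-o;return 1e3*np.stack([np.cos(a)*e[...,0]+np.sin(a)*e[...,1],-np.sin(a)*e[...,0]+np.cos(a)*e[...,1],P[...,2]],-1),z>0
for n,c in(('scene',d),('wrist',w)):
    Q,k=cloud(c)
    for nm,lo,hi in(('A',50,90),('B',-25,20)):
        m=k&(Q[...,0]>-100)&(Q[...,0]<-55)&(Q[...,1]>lo)&(Q[...,1]<hi)&(Q[...,2]>34)&(Q[...,2]<90)
        q=Q[m];print(n,nm,len(q))
        if len(q):
            i=np.argsort(q[:,2]);print(' low',q[i[:6]].round(0).tolist(),' range',q.min(0).round(),q.max(0).round())
Q,k=cloud(w)
for r in(300,330,370):print([(u,)+tuple(Q[r,u].round(0)) for u in(235,250,258,262,266,275,320,378,385,395)])
for n,r,u in(('bar',200,290),('plate',200,390),('bed',285,390),('bench',200,500)):print(n,Q[r,u].round(1))
"
```

```text
t 3.85 pos [0.5109 0.0013 0.018 ] fix x,y mm [-75.6  33.5] z 18.0 toolx deg -11.39 tilt 0.01 F [-0.2  0.1  0.3] w mm 49.2
scene A 260
 low [[-72.0, 60.0, 52.0], [-76.0, 59.0, 52.0], [-65.0, 62.0, 53.0], [-68.0, 60.0, 53.0], [-87.0, 62.0, 53.0], [-83.0, 59.0, 53.0]]  range [-89.  56.  52.] [-65.  76.  90.]
scene B 191
 low [[-87.0, 7.0, 53.0], [-86.0, 5.0, 54.0], [-87.0, 7.0, 55.0], [-85.0, 9.0, 55.0], [-77.0, 3.0, 55.0], [-86.0, 6.0, 56.0]]  range [-89. -10.  53.] [-64.  10.  90.]
wrist A 1704
 low [[-65.0, 61.0, 51.0], [-65.0, 61.0, 52.0], [-66.0, 60.0, 52.0], [-65.0, 62.0, 52.0], [-68.0, 59.0, 52.0], [-65.0, 61.0, 52.0]]  range [-85.  58.  51.] [-63.  75.  90.]
wrist B 1707
 low [[-65.0, 6.0, 51.0], [-77.0, 10.0, 52.0], [-66.0, 9.0, 52.0], [-65.0, 7.0, 52.0], [-66.0, 9.0, 52.0], [-65.0, 7.0, 52.0]]  range [-86.  -7.  51.] [-64.  10.  90.]
[(235, np.float64(-65.0), np.float64(70.0), np.float64(70.0)), (250, np.float64(-65.0), np.float64(64.0), np.float64(70.0)), (258, np.float64(-66.0), np.float64(61.0), np.float64(67.0)), (262, np.float64(-66.0), np.float64(59.0), np.float64(67.0))
[... 1028 characters left out ...]
np.float64(61.0), np.float64(111.0)), (250, np.float64(-79.0), np.float64(59.0), np.float64(98.0)), (258, np.float64(-147.0), np.float64(76.0), np.float64(-0.0)), (262, np.float64(-148.0), np.float64(73.0), np.float64(-0.0)), (266, np.float64(-148.0), np.float64(71.0), np.float64(-0.0)), (275, np.float64(-148.0), np.float64(65.0), np.float64(-1.0)), (320, np.float64(-147.0), np.float64(35.0), np.float64(-0.0)), (378, np.float64(-148.0), np.float64(-4.0), np.float64(-1.0)), (385, np.float64(-84.0), np.float64(10.0), np.float64(91.0)), (395, np.float64(-79.0), np.float64(8.0), np.float64(98.0))]
bar [-29.4  49.7  25.4]
plate [-29.7  -1.8  23.6]
bed [-81.6  -6.7  11.8]
bench [-33.6 -70.8  -1.2]
```

Both depth views show the real fingertips ending at z ≈ 52 mm, 33–34 mm above the reported TCP. Their x and y are as expected. So I descend by the image and by touch rather than by the reported z. Bar contact should come at reported z ≈ −8 mm.

>>> jog_arm([
  [[0,0,-0.8],[0,0,0],0.533],
  [[0,0,-1.5],[0,0,0],0.533],
  [[0,0,-2.0],[0,0,0],0.533],
  [[0,0,-2.3],[0,0,0],0.533],
  [[0,0,-2.3],[0,0,0],0.533],
])

```text
clock: 4.53
position: [0.5106, 0.0013, -0.0053]
ee_rot: [3.126, -0.311, -0.001]
force: [0.5, -0.1, -0.4]
width: 0.53
gripper_force: 0.0
```

>>> jog_arm([
  [[0,0,-0.1],[0,0,0],0.533],
  [[0,0,-0.2],[0,0,0],0.533],
  [[0,0,-0.3],[0,0,0],0.533],
  [[0,0,-0.4],[0,0,0],0.533],
  [[0,0,-0.4],[0,0,0],0.533],
])

```text
clock: 5.15
position: [0.5109, 0.0013, -0.009]
ee_rot: [3.126, -0.312, 0.0]
force: [0.2, -0.6, 4.4]
width: 0.534
gripper_force: 1.5
```

Contact at 4.4 N. I continue pressing to about 7.5–8 N (0.33 rad).

>>> jog_arm([
  [[0,0,-0.15],[0,0,0],0.533],
  [[0,0,-0.3],[0,0,0],0.533],
  [[0,0,-0.45],[0,0,0],0.533],
  [[0,0,-0.55],[0,0,0],0.533],
  [[0,0,-0.55],[0,0,0],0.533],
])

```text
clock: 5.78
position: [0.5109, 0.001, -0.0146]
ee_rot: [3.126, -0.312, 0.0]
force: [-0.7, -2.1, 5.6]
width: 0.529
gripper_force: 2.6
```

```bash
cat > look.py <<'E'
from h import *;from cell import arm;import sys
w=wcam(arm);o=np.array([.57840,-.04643]);a=np.radians(-11.38)
def cloud(d):
    R,T=cam(d);v,u=np.mgrid[:480,:640];z=d['depth'];P=np.stack([(u-d['cx'])/d['fx']*z,(v-d['cy'])/d['fy']*z,z],-1)
    P=(P-T)@R;e=P[...,:2]-o;return 1e3*np.stack([np.cos(a)*e[...,0]+np.sin(a)*e[...,1],-np.sin(a)*e[...,0]+np.cos(a)*e[...,1],P[...,2]],-1),z>0
Q,k=cloud(w)
def box(n,x0,x1,y0,y1,z0,z1):
    q=Q[k&(Q[...,0]>x0)&(Q[...,0]<x1)&(Q[...,1]>y0)&(Q[...,1]<y1)&(Q[...,2]>z0)&(Q[...,2]<z1)]
    if len(q)>9:
        A=np.c_[q[:,:2],np.ones(len(q))];c=np.linalg.lstsq(A,q[:,2],rcond=None)[0]
        print(n,len(q),"slope y",c[1].round(3),"x pct",np.percentile(q[:,0],[1,50,99]).round(1),"y",np.percentile(q[:,1],[1,99]).round(1),"z",np.percentile(q[:,2],[1,50,99]).round(1))
    else:print(n,len(q))
box("bar",-50,0,42,82,4,35)
box("arm",8,30,-8,22,27,60)
box("plate",-62,8,-18,18,20.5,27)
box("tips",-100,0,-12,80,36,45)
box("fingA",-95,0,56,80,35,70);box("fingB",-95,0,-14,12,35,70)
cv2.imwrite(f"pics/{sys.argv[1]}.png",w["img"][...,::-1])
E
python3 look.py w4
```

```text
t 5.78 pos [ 0.5109  0.001  -0.0146] fix x,y mm [-75.6  33.2] z -14.6 toolx deg -11.4 tilt 0.02 F [-0.7 -2.1  5.6] w mm 48.7
bar 9811 slope y -0.223 x pct [-49.4 -23.4  -0.8] y [42.4 81.1] z [14.1 19.4 24.1]
arm 4017 slope y -0.223 x pct [ 8.2 16.  23.7] y [-7.3 21.7] z [32.6 36.7 40.5]
plate 5449 slope y 0.007 x pct [-58.6 -32.5  -9.6] y [-16.4  17.8] z [20.6 23.4 25. ]
tips 948 slope y -0.0 x pct [-76.5 -64.7 -64. ] y [-7.  74.3] z [36.1 40.5 44.9]
fingA 1646 slope y -0.004 x pct [-85.1 -64.8 -63.9] y [58.1 74.1] z [35.3 50.7 69.3]
fingB 1658 slope y 0.003 x pct [-85.  -64.9 -64. ] y [-6.5  9.5] z [35.4 50.8 69.2]
```

The bar slope gives a clip angle of 0.22 rad. About 2.5 mm more brings it to 0.33.

>>> jog_arm([
  [[0,0,-0.15],[0,0,0],0.533],
  [[0,0,-0.25],[0,0,0],0.533],
  [[0,0,-0.25],[0,0,0],0.533],
])

```text
clock: 6.2
position: [0.5108, 0.0006, -0.017]
ee_rot: [3.125, -0.313, 0.0]
force: [-1.5, -2.7, 7.6]
width: 0.53
gripper_force: 3.1
```

```bash
python3 look.py w5
```

```text
t 6.2 pos [ 0.5108  0.0006 -0.017 ] fix x,y mm [-75.6  32.8] z -17.0 toolx deg -11.42 tilt 0.04 F [-1.5 -2.7  7.6] w mm 48.7
bar 9385 slope y -0.323 x pct [-49.4 -23.5  -0.7] y [42.4 80. ] z [ 9.9 17.  23.1]
arm 4214 slope y -0.319 x pct [ 8.1 16.  23.7] y [-6.1 21.7] z [34.  39.3 44.1]
plate 5572 slope y 0.004 x pct [-58.6 -32.5  -9.8] y [-16.3  17.8] z [20.6 23.4 24.9]
tips 950 slope y 0.001 x pct [-75.8 -64.7 -63.9] y [-7.  73.9] z [36.1 40.4 44.9]
fingA 1588 slope y -0.017 x pct [-85.1 -64.8 -63.9] y [57.7 73.7] z [35.3 50.1 69.2]
fingB 1587 slope y 0.019 x pct [-85.2 -64.9 -64. ] y [-6.8  9.1] z [35.4 50.2 69.3]
```

Angle 0.31 rad and holding. The pushing face is 6 mm behind the plate. I push along fixture x, 24 mm first.

>>> jog_arm([
  [[0.29,-0.06,0],[0,0,0],0.533],
  [[0.59,-0.12,0],[0,0,0],0.533],
  [[0.88,-0.18,0],[0,0,0],0.533],
  [[1.18,-0.24,0],[0,0,0],0.533],
  [[1.47,-0.3,0],[0,0,0],0.533],
  [[1.76,-0.36,0],[0,0,0],0.533],
  [[2.06,-0.41,0],[0,0,0],0.533],
  [[2.35,-0.47,0],[0,0,0],0.533],
])

```text
clock: 7.25
position: [0.5325, -0.0023, -0.0175]
ee_rot: [-3.126, 0.31, 0.005]
force: [-5.6, 2.6, 6.2]
width: 0.529
gripper_force: 3.7
```

```bash
python3 look.py w6
```

```text
t 7.25 pos [ 0.5325 -0.0023 -0.0175] fix x,y mm [-53.7  34.2] z -17.5 toolx deg -11.32 tilt 0.18 F [-5.6  2.6  6.2] w mm 48.7
bar 8714 slope y -0.288 x pct [-49.1 -24.2  -0.5] y [42.3 80. ] z [ 9.9 17.5 33.1]
arm 3682 slope y -0.322 x pct [ 8.2 16.2 23.7] y [-5.9 21.7] z [34.1 39.3 44. ]
plate 5835 slope y 0.005 x pct [-48.6 -17.4   5.8] y [-17.6  17.6] z [20.6 23.4 25.6]
tips 939 slope y 0.0 x pct [-53.1 -42.7 -41.9] y [-5.6 75.2] z [36.1 40.5 44.9]
fingA 1574 slope y -0.036 x pct [-63.  -42.8 -41.9] y [59.1 75. ] z [35.2 50.3 69.4]
fingB 1557 slope y 0.012 x pct [-63.  -42.8 -41.8] y [-5.4 10.4] z [35.4 50.1 69.4]
```

View pics/w6.png

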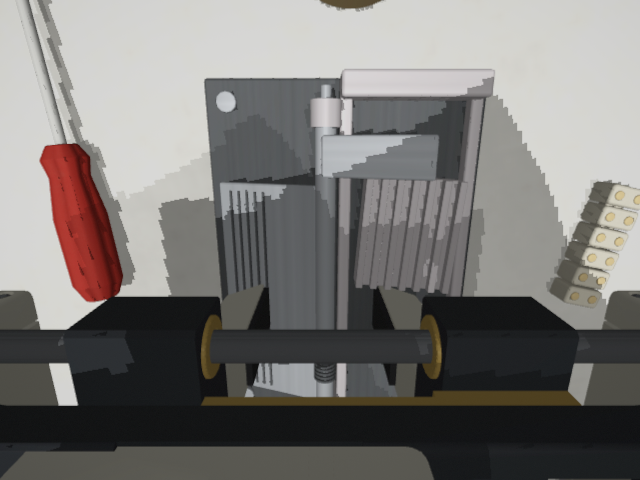

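The wrist view shows the plate (410,235) following, about to enter under the raised jaw arm (380,155), only slightly skewed between the rails. The clip is steady at 0.32 rad, so I continue.

>>> jog_arm([
  [[0.29,-0.06,0],[0,0,0],0.533],
  [[0.59,-0.12,0],[0,0,0],0.533],
  [[0.88,-0.18,0],[0,0,0],0.533],
  [[1.18,-0.24,0],[0,0,0],0.533],
  [[1.47,-0.3,0],[0,0,0],0.533],
  [[1.76,-0.36,0],[0,0,0],0.533],
  [[2.06,-0.41,0],[0,0,0],0.533],
  [[2.35,-0.47,0],[0,0,0],0.533],
])

```text
clock: 8.3
position: [0.5561, -0.007, -0.0175]
ee_rot: [-3.126, 0.31, 0.005]
force: [-7.0, 4.2, 6.7]
width: 0.531
gripper_force: 3.7
```

```bash
python3 look.py w7
```

```text
t 8.3 pos [ 0.5561 -0.007  -0.0175] fix x,y mm [-29.7  34.3] z -17.5 toolx deg -11.32 tilt 0.18 F [-7.   4.2  6.7] w mm 48.9
bar 5532 slope y -0.22 x pct [-40.  -17.   -0.2] y [42.3 79.9] z [ 9.9 18.7 34. ]
arm 3350 slope y -0.301 x pct [ 8.4 16.8 24. ] y [-6.1 21.7] z [33.4 39.1 44. ]
plate 2625 slope y 0.007 x pct [-31.9  -7.6   6.9] y [-17.1  17.8] z [20.6 23.4 26.3]
tips 972 slope y -0.002 x pct [-28.5 -18.6 -17.9] y [-5.5 75.3] z [36.1 40.5 44.9]
fingA 1575 slope y -0.024 x pct [-38.9 -18.8 -17.9] y [59.2 75.1] z [35.4 50.  69.4]
fingB 1571 slope y 0.021 x pct [-38.9 -18.8 -17.9] y [-5.3 10.6] z [35.3 50.1 69.4]
```

About 7 mm remain. I push slowly until the stop's force shows.

>>> jog_arm([
  [[0.15,-0.03,0],[0,0,0],0.533],
  [[0.29,-0.06,0],[0,0,0],0.533],
  [[0.44,-0.09,0],[0,0,0],0.533],
  [[0.59,-0.12,0],[0,0,0],0.533],
  [[0.59,-0.12,0],[0,0,0],0.533],
])

```text
clock: 8.98
position: [0.5617, -0.0081, -0.0175]
ee_rot: [-3.126, 0.31, 0.005]
force: [-5.2, 2.8, 7.0]
width: 0.534
gripper_force: 4.5
```

>>> jog_arm([
  [[0.07,-0.015,0],[0,0,0],0.533],
  [[0.15,-0.03,0],[0,0,0],0.533],
  [[0.15,-0.03,0],[0,0,0],0.533],
])

```text
clock: 9.35
position: [0.5618, -0.0082, -0.0177]
ee_rot: [-3.126, 0.31, 0.009]
force: [-9.4, 3.3, 10.0]
width: 0.534
gripper_force: 6.1
```

```bash
python3 look.py w8
```

```text
t 9.35 pos [ 0.5618 -0.0082 -0.0177] fix x,y mm [-23.8  34.2] z -17.7 toolx deg -11.32 tilt 0.33 F [-9.4  3.3 10. ] w mm 49.1
bar 4527 slope y -0.196 x pct [-34.2 -12.7  -0.3] y [42.4 79.8] z [ 9.6 18.9 34.1]
arm 3302 slope y -0.303 x pct [ 8.3 16.9 24. ] y [-6.1 21.7] z [33.4 39.3 44.1]
plate 1892 slope y 0.006 x pct [-28.1  -5.3   7.1] y [-16.8  17.7] z [20.6 23.5 26.5]
tips 949 slope y 0.0 x pct [-22.8 -12.6 -11.8] y [-5.6 75. ] z [36.1 40.4 44.9]
fingA 1558 slope y 0.007 x pct [-33.1 -12.8 -11.8] y [59.1 74.7] z [35.3 50.  69.3]
fingB 1567 slope y -0.019 x pct [-32.8 -12.8 -11.8] y [-5.3 10.5] z [35.3 49.9 69.4]
```

The plate no longer advances and the force is rising, at the predicted home position. I press a little more to seat and square it.

>>> jog_arm([
  [[0.1,-0.02,0],[0,0,0],0.533],
  [[0.2,-0.04,0],[0,0,0],0.533],
  [[0.29,-0.06,0],[0,0,0],0.533],
  [[0.29,-0.06,0],[0,0,0],0.533],
])

```text
clock: 9.9
position: [0.5619, -0.0083, -0.0179]
ee_rot: [3.126, -0.31, -0.016]
force: [-16.0, 6.4, 18.0]
width: 0.532
gripper_force: 10.4
```

```bash
python3 look.py w9
python3 - <<'E'
from h import *;from cell import arm
t=arm.get_image("top");o=np.array([.57840,-.04643]);yaw=np.radians(-11.38)
im=cv2.imread("pics/w9.png");cv2.imwrite("pics/w9c.png",cv2.resize(im[60:310,300:520],None,fx=2.3,fy=2.3,interpolation=2))
E
```

```text
t 9.9 pos [ 0.5619 -0.0083 -0.0179] fix x,y mm [-23.7  34.2] z -17.9 toolx deg -11.31 tilt 0.59 F [-16.    6.4  18. ] w mm 48.9
bar 4467 slope y -0.204 x pct [-33.8 -12.4  -0.3] y [42.3 79.7] z [ 9.2 18.8 34.1]
arm 3302 slope y -0.309 x pct [ 8.3 16.9 24.1] y [-6.  21.7] z [33.4 39.5 44.5]
plate 1872 slope y 0.009 x pct [-27.6  -5.5   7. ] y [-16.8  17.8] z [20.6 23.5 26.6]
tips 947 slope y 0.001 x pct [-22.3 -12.2 -11.5] y [-5.4 75.1] z [36.2 40.5 44.9]
fingA 1564 slope y -0.0 x pct [-32.6 -12.4 -11.4] y [59.1 74.9] z [35.3 49.8 69.5]
fingB 1559 slope y 0.039 x pct [-32.6 -12.3 -11.4] y [-5.3 10.5] z [35.3 50.  69.4]
```

View pics/w9c.png

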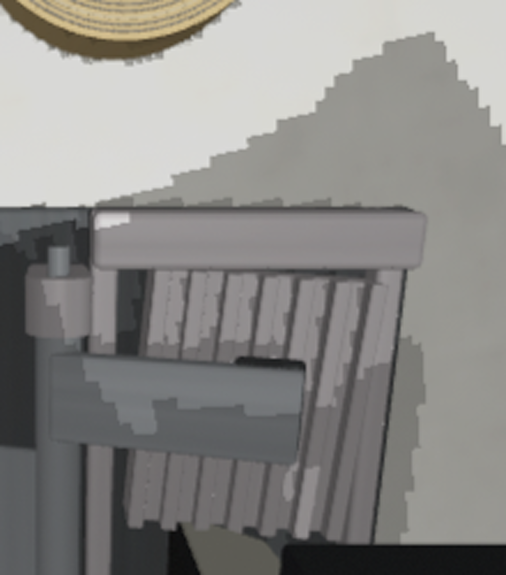

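The crop shows the plate under the jaw and at the stop, but apparently a few degrees skewed. Its left edge leans from (148,270) to (128,525), with a slight gap to the stop on the right at (340,275). I'll measure the skew.

```bash
cat > sk.py <<'E'
from h import *;from cell import arm
w=wcam(arm);o=np.array([.57840,-.04643]);yaw=np.radians(-11.38)
g=fo(w,o,yaw,.024);g18=fo(w,o,yaw,.018);g26=fo(w,o,yaw,.026)
f=lambda L,lo,hi:[e for e in L if lo<e[0]<hi]
for x in(-.008,0,.004,.028,.033):print("y-edges x",x,"plate",f(prof(g,'y',x-.002,x+.002),-32,32),"rail",f(prof(g18,'y',x-.002,x+.002),15,32),f(prof(g18,'y',x-.002,x+.002),-32,-20))
for y in(.016,.012,.008,-.002,-.008,-.012,-.016,-.02):print("x-edges y",y,"front",f(prof(g,'x',y-.002,y+.002),25,48),"stop",f(prof(g26,'x',y-.002,y+.002),30,55),"rear",f(prof(g,'x',y-.002,y+.002),-25,-3))
cv2.imwrite("pics/sk.png",cv2.resize(g[:,150:].astype(np.uint8),None,fx=1,fy=.78))
E
python3 sk.py
```

```text
t 10.0 pos [ 0.562  -0.0083 -0.0178] fix x,y mm [-23.6  34.2] z -17.8 toolx deg -11.31 tilt 0.59 F [-17.5   5.9  17.8] w mm 49.2
y-edges x -0.008 plate [(27.0, 41), (22.8, -49), (19.5, 45), (-13.7, 35), (-17.0, -30), (-29.5, 29)] rail [(26.7, 41), (22.3, -48), (19.0, 41)] []
y-edges x 0 plate [(27.0, 39), (22.8, -49), (19.3, 42), (-14.5, 25), (-17.8, -25), (-29.5, 30)] rail [(26.7, 39), (22.3, -50), (18.5, 42)] [(-20.5, -19)]
y-edges x 0.004 plate [(27.0, 33), (22.8, -34), (19.0, 27), (-14.5, 18), (-21.3, 17), (-29.5, 29)] rail [(26.7, 14)] [(-23.5, 17)]
y-edges x 0.028 plate [(22.8, -65), (17.0, 61), (11.7, -22), (2.8, 25), (-1.3, -27), (-7.5, -31), (-16.5, 35), (-23.0, 34), (-29.5, 32)] rail [(22.3, -63), (16.0, 61)] [(-25.2, 34)]
y-edges x 0.033 plate [(22.8, -63), (16.5, 60), (11.2, -22), (2.5, 25), (-4.0, 28), (-8.0, -30), (-16.8, 34), (-23.2, 37), (-29.5, 33)] rail [(22.3, -63), (15.8, 60)] [(-22.7, -34), (-25.7, 36)]
x-edges y 0.016 front [(38.5, -32)] stop [(51.2, -58), (39.0, -28)] rear [(-10.5, -39)]
x-edges y 0.012 front [] stop [(54.5, -45), (49.7, -36)] rear [(-11.7, -45)]
x-edges y 0.008 front [(39.0, -20)] stop [(49.7, -36), (39.2, -18)] rear [(-10.7, -30)]
x-edges y -0.002 front [(39.0, -29)] stop [(49.7, -36), (39.2, -30)] rear [(-11.2, -15)]
x-edges y -0.008 front [(38.7, -38)] stop [(49.7, -35), (39.0, -40)] rear [(-12.7, -26)]
x-edges y -0.012 front [(38.7, -44), (36.0, 41)] stop [(49.7, -35), (39.0, -44)] rear [(-12.7, -33), (-24.5, 16)]
x-edges y -0.016 front [(38.7, -50)] stop [(49.7, -34), (38.7, -50)] rear [(-13.7, -59), (-24.5, 27)]
x-edges y -0.02 front [(38.7, -50)] stop [(49.5, -33), (38.7, -48)] rear [(-14.2, -53)]
```

View pics/sk.png

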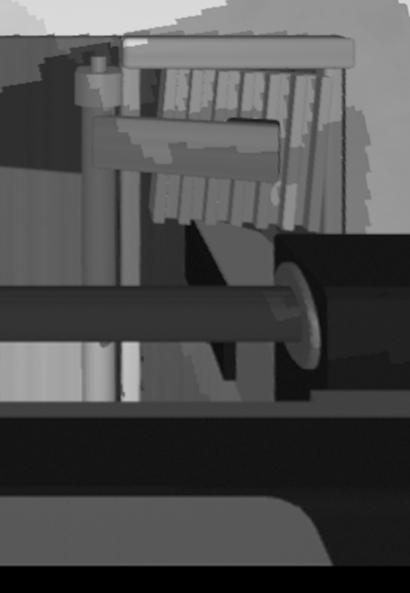

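The plate is skewed about 4°. The front-left corner is at the stop and the right side is about 3 mm short, with the finger's friction holding it so. With the clip still pressed, I'll back off a few mm and widen the opening 10 mm while shifting −5 mm in y. The bar finger then stays put and the pusher bears on the lagging right side.

>>> jog_arm([
  [[-0.4,0.08,0],[0,0,0],0.533],
  [[-0.83,0.17,0],[0,0,0],0.533],
  [[-0.86,0.02,0],[0,0,0],0.57],
  [[-0.9,-0.16,0],[0,0,0],0.605],
  [[-0.93,-0.32,0],[0,0,0],0.64],
  [[-0.93,-0.32,0],[0,0,0],0.64],
  [[-0.93,-0.32,0],[0,0,0],0.64],
])

```text
clock: 10.92
position: [0.5604, -0.0125, -0.0166]
ee_rot: [-3.125, 0.311, -0.004]
force: [3.3, 2.3, 4.7]
width: 0.645
gripper_force: 3.0
```

```bash
python3 look.py w10; python3 sk.py | grep -v stop|head -4
```

```text
t 10.93 pos [ 0.5604 -0.0125 -0.0166] fix x,y mm [-24.4  29.7] z -16.6 toolx deg -11.37 tilt 0.17 F [3.3 2.3 4.7] w mm 59.4
bar 4723 slope y -0.168 x pct [-35.  -13.5  -0.3] y [42.3 80.3] z [11.5 19.7 34.2]
arm 3210 slope y -0.265 x pct [ 8.4 16.9 24. ] y [-6.6 21.7] z [32.4 38.2 42.6]
plate 1927 slope y 0.005 x pct [-29.5  -5.    7.2] y [-16.9  17.7] z [20.6 23.5 26.4]
tips 932 slope y 0.001 x pct [-24.4 -13.7 -12.9] y [-11.6  76. ] z [36.1 40.7 44.8]
fingA 1788 slope y 0.128 x pct [-34.1 -13.8 -12.9] y [59.4 75.9] z [35.4 50.7 69.5]
fingB 1705 slope y -0.323 x pct [-34.2 -13.9 -12.9] y [-13.6   1. ] z [35.4 51.1 69.3]
t 10.97 pos [ 0.5604 -0.0125 -0.0166] fix x,y mm [-24.4  29.7] z -16.6 toolx deg -11.36 tilt 0.17 F [3.  2.5 4.7] w mm 58.9
y-edges x -0.008 plate [(26.7, 44), (22.5, -49), (19.0, 46), (-14.2, 14), (-18.3, -15), (-30.0, 39)] rail [(26.7, 45), (22.3, -49), (18.8, 45)] [(-20.3, -16)]
y-edges x 0 plate [(26.7, 45), (22.5, -50), (18.8, 46), (-14.8, 14), (-18.8, -15), (-30.0, 39)] rail [(26.7, 45), (22.3, -50), (18.3, 46)] [(-23.2, 16)]
y-edges x 0.004 plate [(26.7, 41), (22.5, -40), (18.5, 35), (-15.0, 14), (-21.5, 16), (-30.0, 38)] rail [(26.7, 21), (22.3, -16), (17.5, 17)] [(-23.5, 16)]
```

The clip holds at 0.265 and the pusher now spans y ≈ −18…+1. I push again, restoring a little z.

>>> jog_arm([
  [[0.2,-0.04,-0.06],[0,0,0],0.64],
  [[0.39,-0.08,-0.06],[0,0,0],0.64],
  [[0.59,-0.12,-0.06],[0,0,0],0.64],
  [[0.78,-0.16,-0.06],[0,0,0],0.64],
  [[0.78,-0.16,-0.06],[0,0,0],0.64],
])

```text
clock: 11.65
position: [0.5606, -0.0133, -0.0185]
ee_rot: [3.126, -0.31, -0.016]
force: [-16.8, 6.6, 16.2]
width: 0.646
gripper_force: 10.0
```

```bash
python3 look.py w11; python3 sk.py
```

```text
t 11.65 pos [ 0.5606 -0.0133 -0.0185] fix x,y mm [-24.  29.] z -18.5 toolx deg -11.32 tilt 0.59 F [-16.8   6.6  16.2] w mm 59.4
bar 4529 slope y -0.218 x pct [-34.1 -12.7  -0.3] y [42.3 79.6] z [ 7.1 18.3 34.1]
arm 3359 slope y -0.322 x pct [ 8.4 17.  24.1] y [-6.9 21.7] z [34.1 40.3 45.5]
plate 1868 slope y 0.001 x pct [-28.4  -5.4   7.1] y [-17.1  17.8] z [20.6 23.5 26.5]
tips 943 slope y 0.0 x pct [-22.4 -12.6 -11.8] y [-11.7  75.5] z [36.1 40.6 44.9]
fingA 1736 slope y 0.084 x pct [-32.8 -12.7 -11.7] y [58.9 75.3] z [35.4 50.  69.3]
fingB 1634 slope y -0.293 x pct [-32.9 -12.8 -11.6] y [-13.7   0.5] z [35.4 50.8 69.2]
t 11.7 pos [ 0.5606 -0.0133 -0.0185] fix x,y mm [-24.  29.] z -18.5 toolx deg -11.32 tilt 0.58 F [-16.    6.5  15.9] w mm 58.8
y-edges x -0.008 plate [(26.7, 44), (22.5, -50), (18.8, 48), (10.5, 18), (7.3, -21), (-18.5, -15), (-30.0, 38)] rail [(26.5, 45), (22.3, -50), (18.3, 45)] [(-23.2, 24)]
y-edges x 0 plate [(26.7, 45), (22.5, -50), (18.5, 46), (-15.0, 14), (-21.5, 16), (-30.0, 38)] rail [(26.5, 45), (22.3, -50), (18.0, 45)] [(-23.5, 16)]
y-edges x 0.004 plate 
[... 493 characters left out ...]
)]
x-edges y 0.016 front [(38.7, -31)] stop [(50.0, -77), (39.0, -28)] rear [(-10.7, -40)]
x-edges y 0.012 front [] stop [(50.2, -66)] rear [(-11.0, -30)]
x-edges y 0.008 front [(39.2, -16)] stop [(53.5, -48), (49.7, -35), (39.5, -15)] rear [(-10.3, -47)]
x-edges y -0.002 front [(39.0, -24)] stop [(49.7, -34), (39.2, -25)] rear [(-12.5, -38)]
x-edges y -0.008 front [(39.0, -27)] stop [(49.7, -32), (39.2, -29)] rear []
x-edges y -0.012 front [(39.0, -33)] stop [(50.0, -34), (39.2, -33)] rear [(-10.5, -22)]
x-edges y -0.016 front [(38.7, -41)] stop [(49.7, -32), (39.0, -41)] rear [(-12.0, -23)]
x-edges y -0.02 front [(39.0, -41)] stop [(49.5, -29), (39.0, -41)] rear [(-12.5, -30), (-17.0, 20)]
```

Skew is down to about 3°. Next I drag the pusher 3 mm in −y under the load, which swings the plate's rear over and squares it.

>>> jog_arm([
  [[-0.02,-0.1,0.02],[0,0,0],0.64],
  [[-0.04,-0.2,0.04],[0,0,0],0.64],
  [[-0.06,-0.3,0.05],[0,0,0],0.64],
  [[-0.07,-0.36,0.06],[0,0,0],0.64],
  [[-0.07,-0.36,0.06],[0,0,0],0.64],
])

```text
clock: 12.38
position: [0.561, -0.0159, -0.0183]
ee_rot: [-3.125, 0.309, 0.013]
force: [-11.0, 7.8, 7.1]
width: 0.642
gripper_force: 9.2
```

```bash
python3 look.py w12|egrep 't |arm|fing'; python3 sk.py|egrep 'x -0.008|0.033|x-edg'
```

```text
t 12.38 pos [ 0.561  -0.0159 -0.0183] fix x,y mm [-23.1  26.5] z -18.3 toolx deg -11.29 tilt 0.49 F [-11.    7.8   7.1] w mm 59.1
bar 4179 slope y -0.29 x pct [-33.2 -11.9  -0.2] y [42.3 80.5] z [ 4.6 18.2 34.2]
arm 3340 slope y -0.329 x pct [ 8.4 16.9 24. ] y [-7.1 21.8] z [34.5 40.9 46.3]
plate 1675 slope y -0.0 x pct [-27.4  -5.4   7. ] y [-17.9  16.1] z [20.6 23.5 26.6]
tips 889 slope y -0.003 x pct [-22.  -11.8 -10.9] y [-11.7  73.3] z [36.  40.6 45. ]
fingA 1752 slope y 0.063 x pct [-32.2 -11.9 -10.9] y [56.3 72.8] z [35.4 50.  69.3]
fingB 1482 slope y -0.582 x pct [-32.1 -12.6 -10.8] y [-13.8  -2.1] z [35.3 51.5 69.4]
y-edges x -0.008 plate [(26.5, 45), (22.3, -50), (16.2, 47), (8.5, 20), (5.3, -18), (-23.5, 16), (-30.2, 42)] rail [(26.5, 46), (22.0, -50), (16.0, 46)] [(-25.5, 16)]
y-edges x 0.033 plate [(26.2, 36), (22.3, -62), (16.0, 64), (11.0, -21), (2.3, 22), (-1.8, -20), (-8.2, -26), (-17.0, 32), (-23.5, 36), (-30.2, 48)] rail [(26.2, 36), (22.3, -62), (15.8, 65)] [(-25.5, 35)]
x-edges y 0.016 front [(38.5, -34)] stop [(50.2, -76), (38.7, -32)] rear [(-11.5, -24)]
x-edges y 0.012 front [] stop [(50.5, -81)] rear [(-10.0, -40)]
x-edges y 0.008 front [] stop [(50.2, -53)] rear [(-11.2, -40)]
x-edges y -0.002 front [(39.0, -15)] stop [(49.7, -39), (39.2, -15)] rear [(-10.0, -53)]
x-edges y -0.008 front [(39.0, -17)] stop [(49.7, -35), (39.2, -18)] rear [(-19.8, -21)]
x-edges y -0.012 front [] stop [(49.7, -37)] rear []
x-edges y -0.016 front [(38.7, -21)] stop [(49.7, -34), (39.0, -21)] rear [(-9.8, -21)]
x-edges y -0.02 front [] stop [(49.7, -34), (39.2, -14)] rear [(-10.3, -35), (-14.0, 23)]
```

The plate is now square (skew ≈ 0.3°), with its rear at −10.5 and no gap at the stop. Clip at 0.33 rad. I back off along −x with the clip still held, then check.

>>> jog_arm([
  [[-0.6,0.12,0.0],[0,0,0],0.64],
  [[-1.1,0.22,0.0],[0,0,0],0.64],
  [[-1.57,0.32,0.0],[0,0,0],0.64],
  [[-1.57,0.32,0.0],[0,0,0],0.64],
  [[-1.57,0.32,0.0],[0,0,0],0.64],
])

```text
clock: 13.1
position: [0.5526, -0.0145, -0.0162]
ee_rot: [-3.125, 0.311, -0.007]
force: [4.3, 1.7, 6.8]
width: 0.643
gripper_force: 3.4
```

```bash
python3 look.py w13|egrep 't |arm|fing'; python3 sk.py|egrep 'x -0.008|0.033|x-edg'
```

```text
t 13.1 pos [ 0.5526 -0.0145 -0.0162] fix x,y mm [-31.6  26.2] z -16.2 toolx deg -11.37 tilt 0.26 F [4.3 1.7 6.8] w mm 59.2
bar 5594 slope y -0.259 x pct [-41.9 -17.5  -0.3] y [42.3 80.1] z [10.5 19.  34.1]
arm 3269 slope y -0.287 x pct [ 8.4 16.7 24. ] y [-6.7 21.7] z [33.6 38.9 43.5]
plate 1935 slope y 0.002 x pct [-36.6  -4.5   7.1] y [-17.7  16.3] z [20.6 23.5 26.6]
tips 849 slope y -0.002 x pct [-32.3 -21.  -20.3] y [-11.9  72.5] z [36.2 40.6 44.9]
fingA 1695 slope y 0.073 x pct [-41.7 -21.  -20.2] y [56.  72.4] z [35.4 50.6 69.4]
fingB 1493 slope y -0.628 x pct [-41.8 -21.7 -20.2] y [-13.9  -2.5] z [35.3 52.2 69.6]
y-edges x -0.008 plate [(26.5, 47), (22.3, -50), (16.8, 47), (-23.2, 15), (-30.5, 44)] rail [(26.5, 47), (22.0, -50), (16.2, 46)] [(-25.2, 16)]
y-edges x 0.033 plate [(22.5, -81), (16.2, 91), (2.3, 19), (-4.3, 23), (-8.2, -26), (-17.0, 32), (-23.2, 35), (-30.5, 52)] rail [(25.7, 58), (22.3, -81), (15.8, 93)] [(-25.2, 35)]
x-edges y 0.016 front [(46.8, 32), (38.7, -57), (32.0, -33)] stop [(46.8, 32), (39.0, -54), (32.0, -34)] rear [(-11.7, -29)]
x-edges y 0.012 front [(39.2, -31), (34.7, -32)] stop [(49.5, -48), (39.2, -33), (35.0, -33)] rear [(-10.5, -43)]
x-edges y 0.008 front [(46.8, 34), (39.2, -35), (35.0, -37)] stop [(49.5, -34), (46.8, 33), (39.2, -35), (35.0, -35)] rear [(-11.5, -41)]
x-edges y -0.002 front [(40.0, -45)] stop [(49.2, -36), (40.5, -47)] rear [(-10.7, -38)]
x-edges y -0.008 front [(42.5, -36)] stop [(49.2, -33), (43.0, -32)] rear [(-10.5, -39), (-19.0, 32)]
x-edges y -0.012 front [(44.8, -46), (39.2, -18)] stop [(49.5, -45), (44.8, -44), (39.5, -17)] rear [(-11.5, -42), (-20.5, 31)]
x-edges y -0.016 front [(45.0, -18), (39.0, -27)] stop [(50.0, -55), (39.0, -26)] rear [(-11.5, -37), (-21.8, 32)]
x-edges y -0.02 front [(39.2, -20)] stop [(52.2, -38), (39.2, -23)] rear [(-10.7, -37), (-23.0, 29)]
```

The plate stayed put and square, within about 0.8°. One light tap confirms the seating, then I back off again.

>>> jog_arm([
  [[0.4,-0.08,0.0],[0,0,0],0.64],
  [[0.7,-0.14,0.0],[0,0,0],0.64],
  [[0.95,-0.19,0.0],[0,0,0],0.64],
  [[1.15,-0.28,0.0],[0,0,0],0.64],
  [[1.15,-0.28,0.0],[0,0,0],0.64],
])

```text
clock: 13.82
position: [0.5598, -0.0169, -0.0175]
ee_rot: [-3.126, 0.309, 0.005]
force: [-4.8, 4.0, 6.4]
width: 0.642
gripper_force: 3.8
```

>>> jog_arm([
  [[-0.5,0.1,0.0],[0,0,0],0.64],
  [[-1.0,0.2,0.0],[0,0,0],0.64],
  [[-1.15,0.24,0.0],[0,0,0],0.64],
  [[-1.15,0.24,0.0],[0,0,0],0.64],
])

```text
clock: 14.32
position: [0.5532, -0.0151, -0.016]
ee_rot: [-3.125, 0.312, -0.008]
force: [5.2, 2.4, 6.1]
width: 0.638
gripper_force: 3.5
```

```bash
python3 look.py w14|egrep 't |arm|fing'; python3 sk.py|egrep 'x -0.008|0.033|x-edg'
```

```text
t 14.32 pos [ 0.5532 -0.0151 -0.016 ] fix x,y mm [-30.9  25.7] z -16.0 toolx deg -11.39 tilt 0.31 F [5.2 2.4 6.1] w mm 58.7
bar 5460 slope y -0.265 x pct [-41.4 -17.1  -0.4] y [42.3 80.1] z [10.6 19.1 34. ]
arm 3249 slope y -0.286 x pct [ 8.3 16.7 24. ] y [-6.9 21.6] z [33.2 38.8 43.6]
plate 1940 slope y 0.002 x pct [-36.3  -4.5   7. ] y [-17.8  16.3] z [20.6 23.5 26.5]
tips 830 slope y 0.0 x pct [-31.8 -20.5 -19.6] y [-11.7  72.1] z [36.1 40.7 44.9]
fingA 1475 slope y -0.174 x pct [-41.  -20.4 -19.5] y [56.1 72.1] z [35.4 51.  69.6]
fingB 1451 slope y -0.714 x pct [-41.2 -21.4 -19.7] y [-13.8  -3. ] z [35.5 52.4 69.4]
y-edges x -0.008 plate [(26.5, 47), (22.3, -50), (16.5, 48), (-23.2, 16), (-30.5, 46)] rail [(26.5, 47), (22.0, -50), (16.2, 47)] [(-25.2, 16)]
y-edges x 0.033 plate [(22.3, -73), (16.2, 90), (2.3, 21), (-4.3, 23), (-8.2, -25), (-17.0, 31), (-23.5, 35), (-30.5, 53)] rail [(26.0, 50), (22.3, -75), (15.8, 93)] [(-25.2, 35)]
x-edges y 0.016 front [(46.8, 33), (38.7, -57), (32.0, -35)] stop [(46.8, 33), (38.7, -54), (32.0, -36)] rear [(-11.7, -29)]
x-edges y 0.012 front [(39.2, -29), (34.7, -32)] stop [(49.5, -50), (39.2, -30), (35.0, -33)] rear [(-10.5, -44)]
x-edges y 0.008 front [(46.8, 36), (39.0, -35), (35.0, -38)] stop [(49.5, -36), (46.8, 36), (39.2, -35), (35.0, -35)] rear [(-11.5, -39)]
x-edges y -0.002 front [(40.0, -45)] stop [(49.2, -38), (40.5, -46)] rear [(-10.7, -38)]
x-edges y -0.008 front [(42.5, -35)] stop [(49.2, -36), (42.7, -31)] rear [(-10.7, -40), (-18.3, 32), (-24.8, -20)]
x-edges y -0.012 front [(44.8, -46), (39.2, -18)] stop [(49.5, -47), (44.8, -45), (39.2, -18)] rear [(-11.5, -41), (-19.8, 32)]
x-edges y -0.016 front [(45.0, -19), (39.0, -26)] stop [(50.0, -56), (39.0, -25)] rear [(-11.5, -36), (-21.0, 32)]
x-edges y -0.02 front [(39.2, -19)] stop [(52.5, -38), (39.2, -22)] rear [(-10.7, -38), (-22.5, 31)]
```

Seated and square, with the rear at −11.1 against 39 for the stop, a 50 mm length. I release the clip by rising straight up, slowly at first.

>>> jog_arm([
  [[0,0,0.2],[0,0,0],0.64],
  [[0,0,0.4],[0,0,0],0.64],
  [[0,0,0.6],[0,0,0],0.64],
  [[0,0,0.9],[0,0,0],0.64],
  [[0,0,1.5],[0,0,0],0.64],
  [[0,0,3],[0,0,0],0.64],
  [[0,0,6],[0,0,0],0.64],
  [[0,0,9],[0,0,0],0.64],
])

```text
clock: 15.42
position: [0.55, -0.0158, 0.0745]
ee_rot: [3.126, -0.312, -0.0]
force: [0.9, -0.3, 0.8]
width: 0.64
gripper_force: 0.0
```

>>> jog_arm([
  [[-2.5,0.5,2],[0,0,0],0.64],
  [[-5,1,3],[0,0,0],0.64],
  [[-6,1,3],[0,0,0],0.64],
  [[-6,1,3],[0,0,0],0.64],
  [[-6,1,3],[0,0,0],0.64],
])

```text
clock: 16.05
position: [0.4909, -0.006, 0.1027]
ee_rot: [-3.126, 0.312, -0.0]
force: [0.4, -0.2, -0.1]
width: 0.644
gripper_force: 0.0
```

```bash
python3 look.py w15; python3 sk.py|egrep 'x -0.008|0.033|x-edg'; python3 -c "
import cv2;cv2.imwrite('pics/w15c.png',cv2.resize(cv2.imread('pics/w15.png')[40:290,200:480],None,fx=2.3,fy=2.3,interpolation=2))"
```

```text
t 16.05 pos [ 0.4909 -0.006   0.1027] fix x,y mm [-93.8  22.3] z 102.7 toolx deg -11.41 tilt 0.0 F [ 0.4 -0.2 -0.1] w mm 59.2
bar 3850 slope y -0.118 x pct [-49.4 -24.1  -0.3] y [42.4 81.6] z [19.1 22.2 25.3]
arm 1170 slope y -0.12 x pct [ 8.2 15.9 23.6] y [-7.7 21.9] z [31.3 33.9 36.6]
plate 883 slope y 0.0 x pct [-12.4  -2.3   7.9] y [-17.8  16.3] z [20.6 23.5 26. ]
tips 0
fingA 0
fingB 0
y-edges x -0.008 plate [(26.5, 106), (22.3, -80), (16.2, 83), (4.8, -17), (-4.0, 19), (-10.5, 18), (-14.5, -19), (-20.8, -28), (-29.2, -69)] rail [(26.5, 106), (22.3, -80), (16.2, 84)] [(-21.8, -28), (-30.5, -67)]
y-edges x 0.033 plate [(22.3, -90), (16.0, 89), (8.8, 15), (-4.3, 16), (-8.5, -21), (-14.8, -25), (-23.7, 35), (-29.5, -82)] rail [(26.0, 51), (22.3, -86), (15.8, 89)] [(-24.7, 34), (-30.5, -82)]
x-edges y 0.016 front [(39.0, -60)] stop [(38.7, -59)] rear [(-12.0, -44), (-21.3, -23)]
x-edges y 0.012 front [(39.2, -61), (26.7, -18)] stop [(38.7, -62)] rear [(-12.0, -79), (-18.8, -30)]
x-edges y 0.008 front [(39.2, -49)] stop [(39.0, -49)] rear [(-11.7, -76), (-16.8, -22)]
x-edges y -0.002 front [(39.0, -66)] stop [(38.7, -65)] rear [(-12.0, -70), (-18.0, -24)]
x-edges y -0.008 front [(39.0, -67)] stop [(38.5, -68)] rear [(-12.2, -73)]
x-edges y -0.012 front [(39.2, -50)] stop [(39.0, -50)] rear [(-12.0, -102)]
x-edges y -0.016 front [(39.2, -60)] stop [(38.7, -58)] rear [(-12.0, -97)]
x-edges y -0.02 front [(39.2, -59)] stop [(38.7, -63)] rear [(-12.0, -70)]
```

View pics/w15c.png

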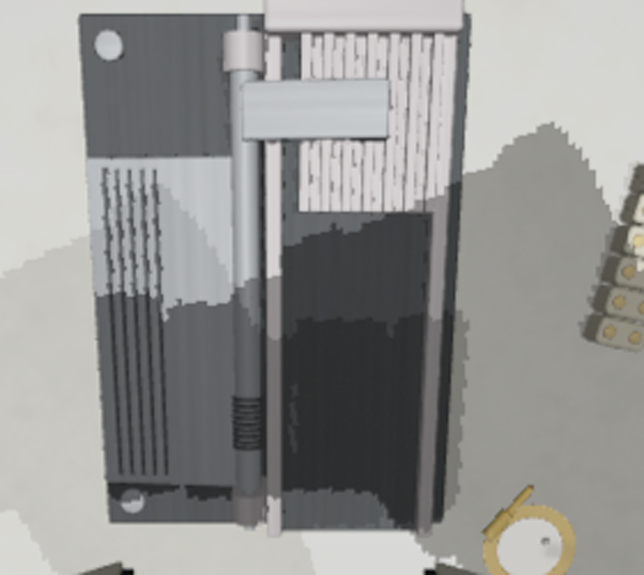

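The view shows the plate square against the stop (305–455, 32) under the shut jaw arm. The clip is at 0.12 rad, as expected when clamping. I'll make one independent check of the stop-to-rear distance with the top camera.

Run:
```python
from h import *;from cell import arm;import pickle
o=np.array([.57840,-.04643]);yaw=np.radians(-11.38)
f=lambda L,lo,hi:[e[0] for e in L if lo<e[0]<hi]
for n,t in(("start",pickle.load(open("d0.pkl","rb"))["top"]),("now",arm.get_image("top"))):
    g=fo(t,o,yaw,.024);g26=fo(t,o,yaw,.026)
    for y in(.012,.0,-.012,-.017):print(n,y,f(prof(g,'x',y-.003,y+.003),-65,45),"stop",f(prof(g26,'x',y-.003,y+.003),30,60))
```

```text
start 0.012 [40.2, 27.7, 11.2, -7.3, -57.5] stop [40.0]
start 0.0 [40.5, 27.2, 11.0, -7.8, -57.7] stop [40.0]
start -0.012 [40.5, -7.5, -57.5] stop [40.0]
start -0.017 [40.2, -7.8, -57.0] stop [40.0]
now 0.012 [] stop []
now 0.0 [] stop []
now -0.012 [] stop []
now -0.017 [] stop []
```

The arm hides the fixture from the top camera, so I move it aside.

>>> jog_arm([
  [[-1,-4,3],[0,0,0],0.64],
  [[-3,-9,6],[0,0,0],0.64],
  [[-5,-14,7],[0,0,0],0.64],
  [[-7,-19,7],[0,0,0],0.64],
  [[-9,-24,7],[0,0,0],0.64],
  [[-11,-29,7],[0,0,0],0.64],
  [[-13,-34,7],[0,0,0],0.64],
  [[-13,-34,7],[0,0,0],0.64],
])

```text
clock: 17.2
position: [0.3577, -0.3502, 0.1726]
ee_rot: [3.123, -0.323, -0.002]
force: [-0.3, 1.3, 0.1]
width: 0.642
gripper_force: 0.0
```

Run:
```python
from h import *;from cell import arm
o=np.array([.57840,-.04643]);yaw=np.radians(-11.38)
f=lambda L,lo,hi:[e[0] for e in L if lo<e[0]<hi]
t=arm.get_image("top");g=fo(t,o,yaw,.024);g26=fo(t,o,yaw,.026)
for y in(.012,.0,-.012,-.017):print(y,f(prof(g,'x',y-.003,y+.003),-65,45),"stop",f(prof(g26,'x',y-.003,y+.003),30,60))
st(arm)
```

```text
0.012 [41.5, 13.2, -10.5] stop [41.0]
0.0 [41.7, 13.0, 9.2, -10.5] stop [41.2]
-0.012 [41.5, 37.5, -10.7] stop [41.0, 37.0]
-0.017 [41.2, 37.0, -10.5] stop [40.7, 36.5]
t 17.25 pos [ 0.3592 -0.3475  0.1725] fix x,y mm [-155.5 -338.4] z 172.5 toolx deg -11.63 tilt 0.04 F [ 0.8  0.6 -0.3] w mm 58.7
```

```bash
python3 -c "
from cell import arm
print(arm.sign_off())"
```

```text
the job is handed in; nothing more can be done
None
```

The job is handed in: the middle-sized plate sits square against the end stop, to within about 0.5 mm by camera, with the clip clamping it at 0.12 rad and the arm clear of everything.

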